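# Show the filter plate to the inspection camera

### The arm

A 6-joint arm with a two-finger parallel gripper is mounted at the origin on the work surface. World frame = base frame: x ahead of the robot, y to its left, z up, the work surface at z = 0. Lengths are in m, angles in rad, forces in N, time in s.
With the tool pointing down it reaches from about 0.25 to 0.8 m from the base axis. Payload 8.5 kg.
Tool frame: the origin (TCP) lies midway between the tips of the shut fingers; the grasp point (between the pads) lies 19 mm behind it (ctrl.pinch_z is the z of the grasp point in the tool frame, in m); z points along the fingers, y is the line along which they close (so a half turn about z gives the same grasp; the last joint's range is limited). The gripper opens to 85 mm and grips with 20 to 120 N. Pads are 22 mm wide; open, the fingers measure 114 mm over their backs; the gripper's body (76 mm by 85 mm) begins 54 mm behind the grasp point. The pads swing forward as they close: fully open they stand 13 mm farther back than shut.
Start: joints at [-1.348, 0.238, -0.013, 1.319, 0, 1.571], TCP at [0.116, -0.512, 0.231] pointing down, gripper open.
Joint ranges: [-2.66, 2.66], [-1.03, 1.9], [-1.14, 1.46], [-1.82, 2.27], [-1.45, 1.34], [-3.14, 3.14]. Speed limits (rad/s): [2.22, 2.22, 2.79, 3.14, 3.14, 3.14].

### API

Orientations are given as a unit quaternion [x, y, z, w].
In Python, from workcell import telemetry, cams, ctrl gives the robot as it stands.
- The arm moves only by the tool send_rows, never from a script. Its argument "commands" is a list of rows, each a list of 7 numbers: the turn, a rotation vector about the tool's x, y, z in degrees, then the shift along the tool's x, y, z in m, then the opening in per cent of the stroke, from 0 (shut) to 100 (fully open). A call has exactly 8 rows; each row shifts and turns the commanded pose from where the row before left it, along the tool's axes as they then stand; what a row does not reach is not made up. A row lasts 1/8 s, in which the tool goes at most 62.5 mm and 10.7 degrees, less where a joint would pass 70% of its speed; a pose out of reach is approached as far as the arm can. A call with a gripper value outside its range is refused whole. The fingers move at their own pace and stop on an object; "newtons" is the grip in N (left out, the last holds). Time passes only in rows, so rows that do not move let the fingers close, or fill a call up. It gives the time, the measured TCP pose, the force, the opening and the grip force at its end, in the units of the state.
- telemetry.sense(): the state, without advancing time (a new reading comes with each control period).
- cams.grab_frame(name): name is "side" or "top"; returns a dict with "frame" (480x640x3 uint8, red, green, blue), "K" (3x3 intrinsics, pixels), "world_from_camera" (4x4, takes a point from camera to world coordinates). Camera axes: x right, y down, z forward; pixel columns grow to the right and rows downward; lengths in m; the calibration is good to about 2 mm. A picture is of the moment at which its call begins. There is no depth.
- ctrl.sign_off(): hands the job in; it is judged then, once.
Trained networks look in a picture, given as the dict that the camera call returned (one of the last four; its "shot" number tells which), for a name from the list of things; names that differ only in an ending like _2 or _b are one class to them, and where a whole thing is asked for, a point or a joint stands for the part that bears it (a point fixed in the world has none). Each returns a list of dicts, best first, with "p" (0 to 1); they miss things now and then, are a little off and sometimes report something else, mostly with a low value. They report only what shows in the picture. A call takes as long as a camera call.
- cams.boxes_of(label, picture): "extent" ([left, top, right, bottom] in pixels, round what is visible of it).
- cams.place_of(label, picture): "xy" ([column, row] in pixels: a listed point, or the origin of a listed thing).
The state is a dict: "clock": time; "qpos": joint angles; "dq": joint speeds; "joint_torque": joint torques, N m; "eef_pos": TCP position; "tool_rot": TCP orientation; "force": force on the tool from outside, world axes, zero at the start; "wrist_torque": the same for the moment, N m; "width": opening from 0.0 (shut) to 1.0 (fully open); "gripper_force": force on a finger pad.
Only numpy, scipy, OpenCV 4.12 (cv2) and the standard library are available. Lean on these libraries where they do the work, as an engineer would, in place of code of your own. Each camera call takes 0.05 s, during which the arm holds its last target. There are 200 camera calls.

### The job

Lift the hinged cover flap of the white filter unit and leave it standing open, then draw the filter plate (the insert with the grip tab, not the low blank beside it) up out of its slot and hold it in front of the inspection camera: upright, its face square to the lens, its round window centred on the lens axis and about 10 cm from the lens. The plate is brittle, so grip it gently (no more than about 40 N per finger), do not touch the camera with it, and leave the blank and the glassware around alone. Finish while still holding the plate still in front of the lens; do not put it down or let go.

Things in the scene. Friction and masses are not known exactly. Their poses are not given: they have to be found in the camera images.
- unit: filter unit: fixed white open-topped box 130 (x) x 150 (y) x 92 mm high with 6 mm walls, teal panels on both 150 mm sides, a 12 mm floor, and inside two upright slots that run along its x, 22 mm to either side of its middle in y (44 mm apart). Slot guides are grey, 30 mm high above the floor, 1.5 mm clearance all round the inserts. Origin: centre of its underside; z up. The flap's hinge is along its +y upper edge. It stands at a different place and yaw each time
- flap (a joint): hinge angle of the cover flap in rad: 0 lies shut on the unit (starts between 0 and 0.1), 1.57 upright, stop at 1.95. The -y edge of the flap rises. A stiff friction hinge: the flap stays at any angle it is left at, about 3 N at the handle moves it. The flap is a white plate 134 (x) x 154 (y) x 5 mm with a steel handle on top
- flap_handle (a point): middle of the flap's handle: a round steel bar 10 mm thick and 70 mm long, parallel to the unit's x (and the hinge), on two end posts; its centre line lies 42 mm above the flap's upper face (44.5 mm above the hinge axis when shut), 10 mm inwards from the flap's free edge, 145 mm from the hinge measured along the flap. Axes are those of the flap (those of the unit when shut); z is the flap's outer normal
- flap_hinge (a point): middle of the flap's hinge axis, which runs along the unit's x; at unit x 0, y +75 mm, z 95.5 mm. Axes turn with the flap
- filter: filter plate (loose, 90 g, may vary): steel plate 60 (x) x 8 (y, thickness) x 56 mm (z) with a round white window 42 mm wide in its middle on both faces, and on top a grip tab 30 (x) x 8 (y) x 20 mm (z), 76 mm tall in all. Origin: centre of its underside, z up, y normal to its faces. It stands on the unit's floor (12 mm) in either of the two slots, which one varies, its x along the unit's x; hidden below the shut flap
- filter_centre (a point): centre of the round window: the middle of the filter plate's body, 28 mm above its underside
- blank: blank insert (loose): plain steel plate 60 (x) x 8 (y) x 40 mm high, no tab, no window; stands in the other slot. Origin: centre of its underside. Leave it alone
- scope: inspection camera, fixed: white head on a post with a dark 100 mm square foot; 183 to 190 mm tall; a black lens barrel 38 mm wide points level along its -x, lens axis 160 mm above the bench, lens front 60 mm from the origin. Origin: centre of the underside of the foot; z up
- view_point (a point): the point on the lens axis 100 mm in front of the lens, 160 mm above the bench, where the window's centre belongs; axes as the camera's (x along the lens axis)
- media_bottle: bystander: closed glass bottle, 60 mm wide, 140 mm tall; origin at the centre of its underside
- beaker: bystander: open glass beaker, 70 mm wide at the rim, 85 mm tall; origin at the centre of its underside
- jar: bystander: brown glass jar with white cap, 52 mm wide, 60 mm tall; origin at the centre of its underside

How it is judged:
On the way, in this order (a step that is already met when the one before it is completed fails the run):
1. the flap is lifted open, to 1.2 rad (about 70 degrees) or more, while the filter plate stands in its slot (value of joint flap above 1.2 rad and z of filter in the frame of unit below 0.02 m), for 0.2 s.
2. the filter plate is drawn out, held by the fingers, its underside above the unit's rim (z of filter in the frame of unit above 0.094 m and contact force between filter and the fingers above 1 N), for 0.2 s.
At the end, for the whole second after the job is handed in: Fingers still hold the filter plate, still (under 0.03 m/s) and clear of all else, its window within 30 mm of the point 100 mm before the lens, square to it within 0.25 rad, upright within 0.2 rad; flap open over 1.1 rad; blank within 12 mm and glassware within 30 mm of their starts (distance between filter_centre and view_point below 0.03 m and angle between the y axis of filter and the x axis of scope, either way round below 0.25 rad and angle between filter's own z axis and vertical below 0.2 rad and contact force between filter and the fingers above 1 N and contact force between filter and unit below 0.1 N and contact force between filter and scope below 0.1 N and linear speed of filter below 0.03 m/s and value of joint flap above 1.1 rad and distance of blank from where it was at the start of the episode below 0.012 m and distance of each of media_bottle, beaker, jar from where it was at the start of the episode below 0.03 m); the arm keeps its last pose, push and grip.
It fails at once if the brittle filter plate is squeezed hard (fingers press on it with more than 100 N in all, both fingers added) (contact force between filter and the fingers above 100 N).
It fails at once if the blank insert is moved from its slot (distance of blank from where it was at the start of the episode above 0.012 m).
It fails at once if the filter plate hits the inspection camera (contact force between filter and scope above 1 N).
It fails at once if the bottle, beaker or jar is shoved more than 30 mm or knocked over (distance of any of media_bottle, beaker, jar from where it was at the start of the episode above 0.03 m or angle between any of media_bottle, beaker, jar's own z axis and vertical above 0.35 rad).
It also fails if it takes over 58 s, if anything falls off the work surface, if the arm or the gripper's body presses on something with over 40 N, if the wrist force passes 120 N, or if a joint passes its speed limit or range.

## Working session

There is one attempt and no reset: what is moved stays moved. The work goes in short steps, Python scripts to look and compute and a tool call to move; the robot and the scene stay as the last step left them, time stands still between calls to the robot, and variables do not carry over. Pictures are saved under pics/ and viewed, at most 10 in all, crops included, and the job is handed in when it is done.

Besides the shell and the picture viewer there is one more tool, called after "Emit:" as a command line: name --pt "numbers of a row" for each row, then --argument value for the rest. send_rows: Moves the arm, as the interface text tells. Its arguments: {"type":"object","properties":{"commands":{"type":"array"},"newtons":{"type":"number"}},"required":["commands"]}

```bash
mkdir -p pics; ls; cat > h.py <<'E'
import numpy as np, cv2
from workcell import telemetry, cams, ctrl
from scipy.spatial.transform import Rotation as R
def ray(f,xy):
    d=np.linalg.inv(f["K"])@[xy[0],xy[1],1]; T=np.array(f["world_from_camera"])
    d=T[:3,:3]@d; return T[:3,3],d/np.linalg.norm(d)
def atz(f,xy,z):
    o,d=ray(f,xy); return o+d*(z-o[2])/d[2]
def tri(f,a,g,b):
    o1,d1=ray(f,a);o2,d2=ray(g,b)
    s=np.linalg.lstsq(np.c_[d1,-d2],o2-o1,rcond=None)[0]
    p,q=o1+d1*s[0],o2+d2*s[1]; return (p+q)/2,np.linalg.norm(p-q)
def proj(f,P):
    T=np.linalg.inv(f["world_from_camera"]); c=T[:3,:3]@P+T[:3,3]; c=np.array(f["K"])@c; return c[:2]/c[2]
def save(f,n): cv2.imwrite("pics/"+n+".png",f["frame"][:,:,::-1])
E
cat > a.py <<'E'
from h import *
np.set_printoptions(precision=4,suppress=True)
fs={n:cams.grab_frame(n) for n in("top","side")}
cv2.imwrite("pics/a.png",cv2.resize(np.vstack([fs[n]["frame"] for n in fs]),(400,600))[:,:,::-1]) if 0 else [save(fs[n],n+"0") for n in fs]
for n in fs: print(n,np.array(fs[n]["world_from_camera"]).tolist())
for l in ["unit","flap_handle","flap_hinge","scope","view_point","media_bottle","beaker","jar"]:
    r={n:cams.place_of(l,fs[n])[:2] for n in fs}
    print(l,{n:[(np.round(d["xy"],1).tolist(),round(d["p"],2)) for d in r[n]] for n in r})
    if r["top"] and r["side"]: print("   ",*tri(fs["top"],r["top"][0]["xy"],fs["side"],r["side"][0]["xy"]))
s=telemetry.sense();print(s["eef_pos"],s["tool_rot"],s["clock"],ctrl.pinch_z)
E
python3 a.py
```

```text
pics
top [[0.016428491621259245, -0.9937301064600538, 0.11059195349545212, 0.4932647043493265], [-0.9998226702096253, -0.01530871990962579, 0.010966824044517985, -0.08920370515774736], [-0.009205041984967296, -0.11075251062444884, -0.9938053876853538, 0.8378968020241306], [0.0, 0.0, 0.0, 1.0]]
side [[-0.9879268606937711, -0.1247575553210908, 0.09184808277832918, 0.49413092876844006], [-0.15450737314300922, 0.7501563409126806, -0.6429564027466752, 0.5228422519163277], [0.011313247287881481, -0.6493851065267844, -0.7603755610597964, 0.8249182988050504], [0.0, 0.0, 0.0, 1.0]]
unit {'top': [([247.8, 261.3], 0.68), ([263.2, 157.3], 0.57)], 'side': [([332.6, 341.7], 0.75)]}
    [0.5287 0.0761 0.0058] 0.001962897794401791
flap_handle {'top': [([275.4, 245.5], 0.92)], 'side': [([332.3, 274.3], 0.87)]}
    [0.5461 0.0056 0.1425] 0.007093141852146085
flap_hinge {'top': [([197.1, 267.0], 0.82)], 'side': [([334.8, 347.8], 0.92)]}
    [0.5163 0.1416 0.1046] 0.0036459176008872356
scope {'top': [([489.0, 266.4], 0.73)], 'side': [([354.1, 195.3], 0.94)]}
    [ 0.5292 -0.3856 -0.0028] 0.002948802251139078
view_point {'top': [], 'side': [([372.7, 191.6], 0.93)]}
media_bottle {'top': [([264.4, 157.2], 0.8)], 'side': [([238.2, 318.7], 0.57)]}
    [0.7362 0.0519 0.0017] 0.0018765615734432986
beaker {'top': [([327.5, 139.1], 0.64), ([262.9, 161.8], 0.54)], 'side': [([241.7, 271.2], 0.81)]}
    [ 0.7671 -0.072   0.0074] 0.00867353889028216
jar {'top': [([376.4, 343.0], 0.97), ([262.9, 159.6], 0.26)], 'side': [([409.2, 262.9], 0.65)]}
    [ 0.3767 -0.171  -0.0058] 0.006153393592970892
[ 0.116  -0.512   0.2313] [ 0.9938  0.1112  0.     -0.    ] 0.9 -0.0187
```

View pics/top0.png

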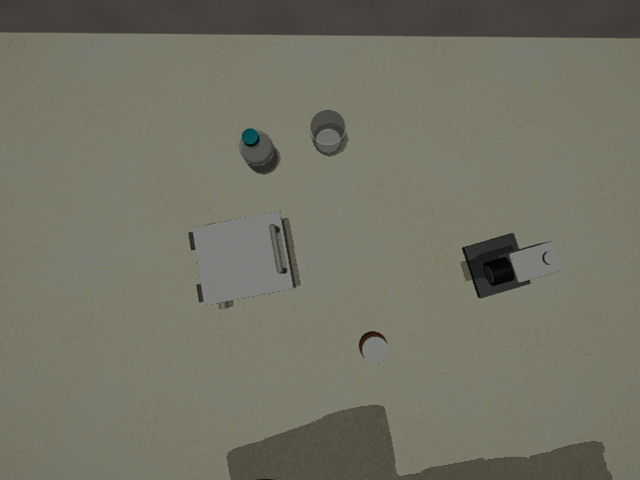

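View pics/side0.png

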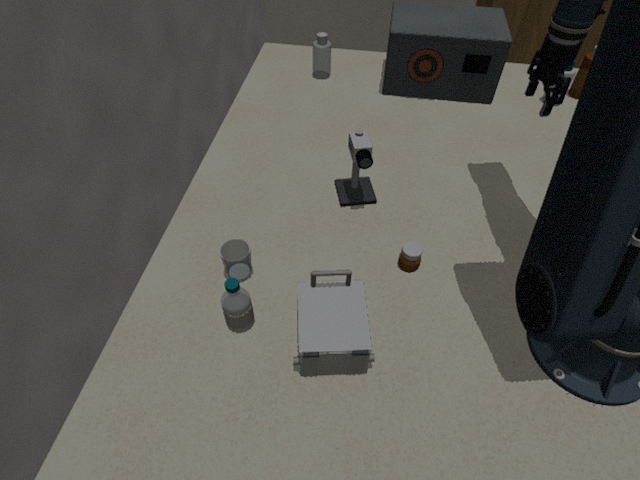

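The top view shows the unit's white flap at columns 193–294, rows 212–304, with the handle bar from (273,228) to (283,272). The scope foot is at about (497,266) with the lens facing left and down, the jar at (374,349), and the bottle and beaker at (257,150) and (327,130). The side view agrees. I'll refine the yaws and then move.

```bash
cat > b.py <<'E'
from h import *
np.set_printoptions(precision=4,suppress=True)
f=cams.grab_frame("top"); s=cams.grab_frame("side"); im=f["frame"]
def rect(mask,z,l):
    c=max(cv2.findContours(mask.astype(np.uint8),0,1)[0],key=cv2.contourArea)
    b=cv2.boxPoints(cv2.minAreaRect(c)); P=np.array([atz(f,p,z)[:2] for p in b])
    e=np.roll(P,-1,0)-P; print(l,b.round(0).tolist(),P.mean(0),np.linalg.norm(e,axis=1),np.degrees(np.arctan2(e[:,1],e[:,0])))
g=im.astype(int); m=np.zeros(g.shape[:2],bool); m[200:315,180:310]=1
sat=g.max(2)-g.min(2)
print(g[260,230],g[260,150],g[275,475],g[250,278])
w=m&(sat<14)&(g.mean(2)>130); w=cv2.morphologyEx(w.astype(np.uint8),cv2.MORPH_OPEN,np.ones((9,9)))
rect(w,.100,"flap")
m[:]=0; m[225:305,455:540]=1
rect(cv2.morphologyEx((m&(g.max(2)<75)).astype(np.uint8),cv2.MORPH_OPEN,np.ones((3,3))),.012,"foot")
for z in(.14,.145,.15):
    a,b=atz(f,(273.5,228),z),atz(f,(282.5,272),z);print("handle",z,(a+b)[:2]/2,np.linalg.norm(a-b),np.degrees(np.arctan2(*(a-b)[1::-1])))
v=cams.place_of("view_point",s)[0]["xy"]; print("vp side",atz(s,v,.16))
for P in([.490,-.231,.16],): print(proj(s,np.array(P)),v)
E
python3 b.py
```

```text
[125 125 122] [126 125 108] [32 32 32] [79 77 72]Traceback (most recent call last):
  File "b.py", line 12, in <module>
    rect(w,.100,"flap")
    ~~~~^^^^^^^^^^^^^^^
  File "b.py", line 5, in rect
    c=max(cv2.findContours(mask.astype(np.uint8),0,1)[0],key=cv2.contourArea)
ValueError: max() iterable argument is empty
```

```bash
sed -i 's/(sat<14)&(g.mean(2)>130)/(sat<11)\&(g.mean(2)>90)/' b.py; python3 b.py
```

```text
[126 126 124] [125 125 108] [30 31 30] [78 76 73]
flap [[189.0, 228.0], [279.0, 211.0], [294.0, 288.0], [204.0, 305.0]] [0.5319 0.0684] [0.1566 0.134  0.1535 0.1337] [ -78.2166 -167.6775  101.6618   13.647 ]
foot [[461.0, 247.0], [514.0, 232.0], [530.0, 283.0], [476.0, 299.0]] [ 0.5298 -0.3923] [0.106  0.1001 0.1046 0.0997] [ -72.471  -165.0095  107.3709   15.7943]
handle 0.14 [0.5429 0.0016] 0.07241128299464424 13.216842969258447
handle 0.145 [0.5426 0.001 ] 0.07189250082810737 13.216842969258437
handle 0.15 [0.5422 0.0003] 0.07137371866157062 13.216842969258417
vp side [ 0.4807 -0.2326  0.16  ]
[370.0153 189.8102] [374.2, 189.8]
```

Emit:
send_rows --pt "0 0 0 0.033 -0.025 0 50" --pt "0 0 0 0.033 -0.025 0 50" --pt "0 0 0 0.033 -0.025 0 50" --pt "0 0 0 0.033 -0.025 0 50" --pt "0 0 0 0.033 -0.025 0 50" --pt "0 0 0 0.033 -0.025 0 50" --pt "0 0 0 0.033 -0.025 0 50" --pt "0 0 0 0.033 -0.025 0 50" --newtons 30

```text
clock: 2.15
eef_pos: [0.33, -0.2575, 0.2314]
tool_rot: [0.994, 0.111, 0.0, 0.0]
force: [-0.6, -1.1, -0.5]
width: 0.5
gripper_force: 0.0
```

Emit:
send_rows --pt "0 0 0 0.033 -0.025 0 50" --pt "0 0 0 0.033 -0.025 0 50" --pt "0 0 0 0.033 -0.025 0 50" --pt "0 0 0 0.033 -0.025 0 50" --pt "0 0 0 0.033 -0.025 0 50" --pt "0 0 0 0.033 -0.025 0 50" --pt "0 0 0 0.033 -0.025 0 50" --pt "0 0 0 0.033 -0.025 0 50"

```text
clock: 3.15
eef_pos: [0.5434, -0.004, 0.2314]
tool_rot: [0.994, 0.111, 0.0, 0.0]
force: [0.5, -0.3, 0.1]
width: 0.5
gripper_force: 0.0
```

```bash
cat > c.py <<'E'
from h import *; import sys
np.set_printoptions(precision=4,suppress=True)
s=telemetry.sense(); T=R.from_quat(s["tool_rot"]).as_matrix()
print(s["clock"],s["eef_pos"],"R\n",T,s["width"],s["gripper_force"],s["force"],s["qpos"])
for a in sys.argv[1:]:
    t=np.array(eval(a)); print(a,"->tool",T.T@(t-s["eef_pos"]))
E
cat > look.py <<'E'
from h import *; import sys
np.set_printoptions(precision=4,suppress=True)
f=cams.grab_frame("top"); s=cams.grab_frame("side")
n=sys.argv[1]; cv2.imwrite(f"pics/{n}.png",np.hstack([cv2.resize(x["frame"][100:380,150:450],(400,373)) for x in(f,s)])[:,:,::-1])
for l in sys.argv[2:]:
    a,b=cams.place_of(l,f)[:1],cams.place_of(l,s)[:1]
    print(l,[(d["xy"],round(d["p"],2)) for d in a+b],*(tri(f,a[0]["xy"],s,b[0]["xy"]) if a and b else []))
E
python3 c.py "[.5445,.002,.135]"; python3 look.py l1 flap_handle
```

```text
3.15 [ 0.5434 -0.004   0.2314] R
 [[ 0.9752  0.2211  0.0002]
 [ 0.2211 -0.9752  0.    ]
 [ 0.0002  0.     -1.    ]] 0.5001723870203685 0.0 [ 0.5137 -0.3259  0.1384] [-0.0074  0.2697  0.0298  1.3307  0.      2.9113]
[.5445,.002,.135] ->tool [ 0.0024 -0.0056  0.0964]
flap_handle [([276.3, 247.3], 0.91), ([331.3, 272.3], 0.72)] [0.5458 0.0037 0.1456] 0.0016398062867084159
```

Emit:
send_rows --pt "0 0 0 0.002 -0.007 0.025 50" --pt "0 0 0 0 0 0.025 50" --pt "0 0 0 0 0 0.025 50" --pt "0 0 0 0 0 0.015 50" --pt "0 0 0 0 0 0.013 50" --pt "0 0 0 0 0 0 50" --pt "0 0 0 0 0 0 0" --pt "0 0 0 0 0 0 0"

```text
clock: 4.35
eef_pos: [0.5428, 0.0041, 0.1286]
tool_rot: [0.994, 0.112, 0.0, -0.002]
force: [3.7, 5.9, -2.0]
width: 0.103
gripper_force: 30.3
```

Emit:
send_rows --pt "0 0 0 0 0 0 0" --pt "0 0 0 0 0 0 0" --pt "0 0 0 0 0 0 0" --pt "0 0 0 0 0 0 0" --pt "0 0 0 0 0 0 0" --pt "0 0 0 0 0 0 0" --pt "0 0 0 0 0 0 0" --pt "0 0 0 0 0 0 0"

```text
clock: 5.35
eef_pos: [0.5429, 0.004, 0.1285]
tool_rot: [0.994, 0.112, 0.0, -0.002]
force: [-0.1, 9.4, -2.2]
width: 0.105
gripper_force: 29.9
```

```bash
python3 c.py;python3 look.py l2
```

```text
5.35 [0.5429 0.004  0.1285] R
 [[ 0.975   0.2221 -0.    ]
 [ 0.2221 -0.975   0.0038]
 [ 0.0008 -0.0037 -1.    ]] 0.10477367297120911 29.889329373836517 [-0.0722  9.3587 -2.1505] [ 0.0052  0.3224 -0.1662  1.0822  0.0038  2.9228]
```

View pics/l2.png

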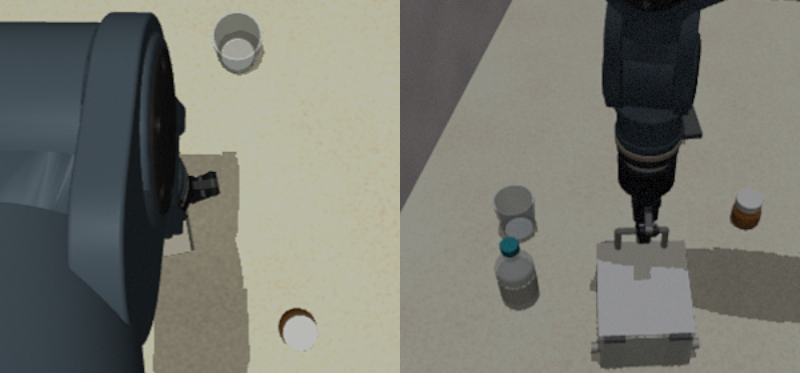

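The side view (right half) shows the fingers closed on the handle bar at about (648,228). A width of 9 mm agrees with the bar, so I'll lift along the arc.

Emit:
send_rows --pt "0 0 0 0 -0.006 -0.015 0" --pt "0 0 0 0 -0.0075 -0.014 0" --pt "0 0 0 0 -0.009 -0.013 0" --pt "0 0 0 0 -0.01 -0.012 0" --pt "0 0 0 0 -0.0115 -0.011 0" --pt "0 0 0 0 -0.0125 -0.01 0" --pt "0 0 0 0 -0.0135 -0.0085 0" --pt "0 0 0 0 -0.0145 -0.007 0"

```text
clock: 6.45
eef_pos: [0.5263, 0.0841, 0.2207]
tool_rot: [0.994, 0.111, 0.003, 0.001]
force: [7.4, -4.4, 2.9]
width: 0.103
gripper_force: 29.3
```

Emit:
send_rows --pt "0 0 0 0 -0.015 -0.0055 0" --pt "0 0 0 0 -0.0155 -0.004 0" --pt "0 0 0 0 -0.0155 -0.002 0" --pt "0 0 0 0 -0.016 -0.0005 0" --pt "0 0 0 0 -0.016 0.001 0" --pt "0 0 0 0 -0.0155 0.0025 0" --pt "0 0 0 0 -0.0155 0.0045 0" --pt "0 0 0 0 -0.0145 0.006 0"

```text
clock: 7.45
eef_pos: [0.51, 0.1635, 0.2249]
tool_rot: [0.989, 0.144, 0.005, -0.019]
force: [0.3, 2.2, 38.8]
width: 0.099
gripper_force: 50.4
```

```bash
python3 c.py;python3 look.py l3 flap_handle
```

```text
7.45 [0.51   0.1635 0.2249] R
 [[ 0.9585  0.2852  0.0034]
 [ 0.2849 -0.9577  0.0399]
 [ 0.0146 -0.0373 -0.9992]] 0.09919218613558058 50.361374616622925 [ 0.3325  2.2184 38.7985] [ 0.2889  0.2472 -0.0182  1.2908  0.0373  3.1416]
flap_handle [([340.2, 316.2], 0.95)]
```

View pics/l3.png

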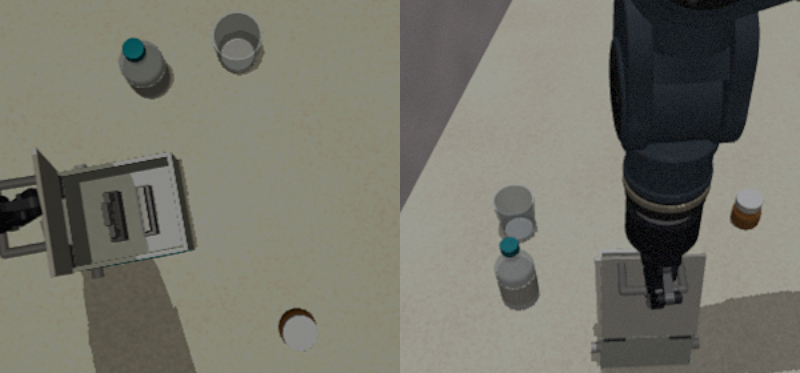

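The top view (left half) shows the flap about upright at columns 35–75. Two inserts are visible: a dark tabbed one at (115,217) and a low blank at (148,210). Joint 6 reached its limit, so I'll release here, lift clear, and push the flap further from inside with the fingers closed.

Emit:
send_rows --pt "0 0 0 0 0 -0.002 25" --pt "0 0 -1 0 0 0 25" --pt "0 0 -1 0 0 0 25" --pt "0 0 0 0 0 -0.01 25" --pt "0 0 0 0 0 -0.015 25" --pt "0 0 0 0 0 -0.02 25" --pt "0 0 0 0 0 -0.02 25" --pt "0 0 0 0 0 -0.02 25"

```text
clock: 8.65
eef_pos: [0.507, 0.1586, 0.3069]
tool_rot: [0.987, 0.161, -0.002, -0.018]
force: [-0.1, -0.0, -0.0]
width: 0.249
gripper_force: 0.0
```

```bash
python3 c.py "[.526,.092,.19]"; cat > d.py <<'E'
from h import *
np.set_printoptions(precision=4,suppress=True)
f=cams.grab_frame("top"); s=cams.grab_frame("side"); save(f,"top4")
for l in["filter","filter_centre","blank","flap_hinge","flap_handle","unit"]:
    a,b=cams.place_of(l,f)[:2],cams.place_of(l,s)[:1]
    print(l,[(d["xy"],round(d["p"],2)) for d in a],[(d["xy"],round(d["p"],2)) for d in b], atz(f,a[0]["xy"],{"filter_centre":.04,"blank":.012,"filter":.012}.get(l,.1)) if a else "",*(tri(f,a[0]["xy"],s,b[0]["xy"]) if a and b else []))
for l in["filter","blank"]:
    for d in cams.boxes_of(l,f)[:2]: print(l,d)
E
python3 d.py
```

```text
8.65 [0.507  0.1586 0.3069] R
 [[ 0.948   0.3183 -0.0097]
 [ 0.3184 -0.9473  0.0349]
 [ 0.002  -0.0361 -0.9993]] 0.2494333128441143 0.0 [-0.0799 -0.0085 -0.0483] [0.2823 0.2361 0.1747 1.509  0.0362 3.0998]
[.526,.092,.19] ->tool [-0.0034  0.0733  0.1143]
filter [([234.9, 263.3], 0.66), ([150.4, 264.2], 0.33)] [] [0.5253 0.0992 0.012 ]
filter_centre [([232.9, 263.1], 0.53)] [([332.5, 342.0], 0.29)] [0.5245 0.0965 0.04  ] [0.5254 0.0962 0.0413] 0.001958549640881889
blank [([261.1, 257.8], 0.63)] [] [0.5365 0.0499 0.012 ]
flap_hinge [([198.2, 264.5], 0.56)] [([332.9, 348.3], 0.91)] [0.5188 0.1413 0.1   ] [0.5201 0.1411 0.1008] 0.002692292145679185
flap_handle [([151.2, 262.6], 0.79)] [([339.8, 318.0], 0.68)] [0.5208 0.2214 0.1   ] [0.5141 0.1621 0.2408] 0.0028375392973949386
unit [([251.2, 262.4], 0.8)] [([329.2, 341.3], 0.96)] [0.5238 0.0516 0.1   ] [ 0.5317  0.0714 -0.0034] 0.007200938411804873
filter {'extent': [228.5, 244.4, 238.2, 278.9], 'p': 0.59}
blank {'extent': [254.4, 239.8, 268.2, 273.3], 'p': 0.71}
blank {'extent': [464.3, 234.0, 560.7, 296.3], 'p': 0.35}
```

Emit:
send_rows --pt "-2.1 0 0 0 0.021 0 0" --pt "0 0 -3 0 0.021 0 0" --pt "0 0 -3 0 0.021 0 0" --pt "0 0 0 0 0.021 0 0" --pt "0 0 0 0 0 0.028 0" --pt "0 0 0 0 0 0.028 0" --pt "0 0 0 0 0 0.028 0" --pt "0 0 0 0 0 0.028 0"

```text
clock: 10.45
eef_pos: [0.537, 0.0791, 0.1916]
tool_rot: [0.977, 0.213, 0.001, 0.001]
force: [0.7, -1.2, 4.5]
width: -0.002
gripper_force: 0.0
```

```bash
python3 c.py "[.531-.216*.085,.0735+.976*.085,.19]"
```

```text
10.45 [0.537  0.0791 0.1916] R
 [[ 0.9096  0.4156  0.0018]
 [ 0.4156 -0.9096 -0.0018]
 [ 0.0008  0.0024 -1.    ]] -0.0015698722172140123 0.0 [ 0.7151 -1.153   4.4903] [ 0.1473  0.2833 -0.054   1.232  -0.002   2.8604]
[.531-.216*.085,.0735+.976*.085,.19] ->tool [ 0.01   -0.0805  0.0014]
```

Emit:
send_rows --pt "0 0 0 0.001 -0.011 0 0" --pt "0 0 0 0.001 -0.011 0 0" --pt "0 0 0 0.001 -0.011 0 0" --pt "0 0 0 0.001 -0.011 0 0" --pt "0 0 0 0.001 -0.011 0 0" --pt "0 0 0 0.001 -0.011 0 0" --pt "0 0 0 0.001 -0.01 0 0" --pt "0 0 0 0.001 -0.01 0 0"

```text
clock: 11.45
eef_pos: [0.508, 0.1624, 0.1923]
tool_rot: [0.977, 0.213, 0.0, 0.0]
force: [0.3, -2.1, -0.3]
width: 0.002
gripper_force: 0.0
```

```bash
python3 c.py "[.526,.095,.19]"
```

```text
11.45 [0.508  0.1624 0.1923] R
 [[ 0.9094  0.416   0.0009]
 [ 0.416  -0.9094 -0.0001]
 [ 0.0008  0.0005 -1.    ]] 0.0017398664258274626 0.0 [ 0.2973 -2.0502 -0.2589] [ 0.3096  0.2675 -0.0743  1.2282 -0.0004  3.0222]
[.526,.095,.19] ->tool [-0.0116  0.0687  0.0023]
```

Emit:
send_rows --pt "0 0 0 -0.004 0.023 0 0" --pt "0 0 0 -0.004 0.023 0 0" --pt "0 0 0 -0.0035 0.0227 0 40" --pt "0 0 6 0 0 0 40" --pt "0 0 6 0 0 0 40" --pt "0 0 0 0 0 0.02 40" --pt "0 0 0 0 0 0.02 40" --pt "0 0 0 0 0 0 40"

```text
clock: 12.45
eef_pos: [0.5254, 0.0947, 0.1512]
tool_rot: [0.994, 0.11, -0.001, 0.0]
force: [-0.4, 1.0, -0.6]
width: 0.404
gripper_force: 0.0
```

```bash
python3 c.py "[.526,.0955,.058]"; python3 look.py l5 flap_handle filter_centre
```

```text
12.45 [0.5254 0.0947 0.1512] R
 [[ 0.976   0.2179 -0.0018]
 [ 0.2179 -0.976  -0.0002]
 [-0.0018 -0.0002 -1.    ]] 0.4039799786009262 0.0 [-0.3551  0.9652 -0.5518] [ 0.1783  0.2934 -0.1469  1.1323  0.0001  3.1003]
[.526,.0955,.058] ->tool [ 0.001  -0.0006  0.0932]
flap_handle [([347.3, 373.1], 0.71)]
filter_centre [([373.7, 342.2], 0.65), ([331.1, 341.2], 0.8)] [ 0.444 -0.153 -0.322] 0.22276360673378412
```

View pics/l5.png

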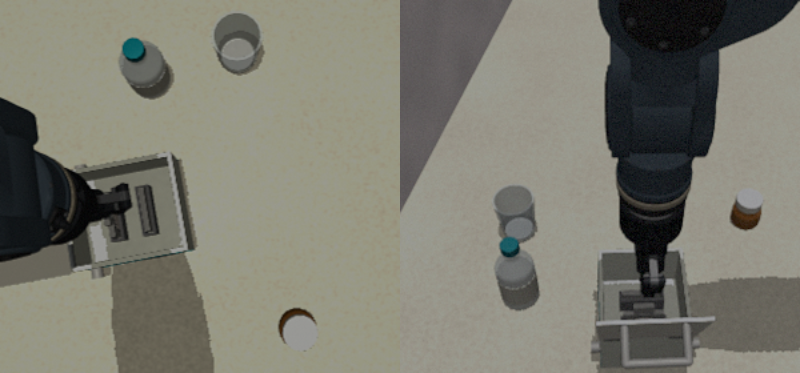

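The flap is past upright: in the side view its rim is at row 320 with the handle below it. The fingers hover over the inserts at about (652,280).

```bash
python3 -c "
from h import *
s=cams.grab_frame('side')
for P in([.526,.0955,.04],[.526,.0955,.088],[.525,.095,.15]):print(proj(s,np.array(P)))
for l in('filter_centre','filter','unit'):
  for d in cams.place_of(l,s)[:1]:print(l,d,atz(s,d['xy'],{'filter_centre':.04,'filter':.012,'unit':0}[l]))
for l in('filter','blank'): print(l,cams.boxes_of(l,s)[:2])
cv2.imwrite('pics/c6.png',cv2.resize(s['frame'][270:380,280:400],(720,600),interpolation=2)[:,:,::-1])"
```

```text
[332.71876649 342.03984153]
[333.5654705 329.7424857]
[335.36234957 312.02109803]
filter_centre {'xy': [333.3, 337.9], 'p': 0.66} [0.52610351 0.08616078 0.04      ]
filter {'xy': [331.2, 346.1], 'p': 0.65} [0.52895039 0.08992605 0.012     ]
unit {'xy': [332.8, 341.9], 'p': 0.89} [0.52750052 0.07337227 0.        ]
filter [{'extent': [318.4, 324.3, 348.1, 343.8], 'p': 0.72}]
blank []
```

View pics/c6.png

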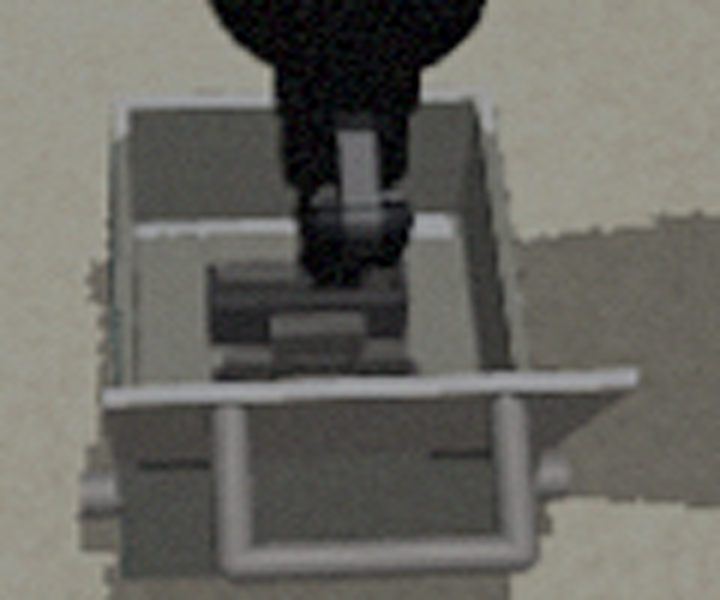

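The crop shows the tab top at about (319,325) in crop pixels, which is (333,329.6) in the full picture. My estimate projects to (333.6,329.7), so I'll descend.

Emit:
send_rows --pt "0 0 0 0.001 0 0.02 40" --pt "0 0 0 0 0 0.02 40" --pt "0 0 0 0 0 0.02 40" --pt "0 0 0 0 0 0.015 40" --pt "0 0 0 0 0 0.01 40" --pt "0 0 0 0 0 0.007 40" --pt "0 0 0 0 0 0 40" --pt "0 0 0 0 0 0 40" --newtons 30

```text
clock: 14.05
eef_pos: [0.5279, 0.0948, 0.0609]
tool_rot: [0.994, 0.11, 0.001, 0.0]
force: [0.1, 0.4, 0.1]
width: 0.4
gripper_force: 0.0
```

Emit:
send_rows --pt "0 0 0 0 0 0 25" --pt "0 0 0 0 0 0 15" --pt "0 0 0 0 0 0 8" --pt "0 0 0 0 0 0 4" --pt "0 0 0 0 0 0 0" --pt "0 0 0 0 0 0 0" --pt "0 0 0 0 0 0 0" --pt "0 0 0 0 0 0 0"

```text
clock: 15.05
eef_pos: [0.5278, 0.0945, 0.0607]
tool_rot: [0.994, 0.109, 0.001, 0.0]
force: [-0.1, -2.6, 5.5]
width: 0.087
gripper_force: 29.8
```

Emit:
send_rows --pt "0 0 0 0 0 -0.008 0" --pt "0 0 0 0 0 -0.012 0" --pt "0 0 0 0 0 -0.016 0" --pt "0 0 0 0 0 -0.018 0" --pt "0 0 0 0 0 -0.02 0" --pt "0 0 0 0 0 -0.02 0" --pt "0 0 0 0 0 -0.02 0" --pt "0 0 0 0 0 -0.016 0"

```text
clock: 16.05
eef_pos: [0.5274, 0.0953, 0.192]
tool_rot: [0.994, 0.11, 0.001, -0.001]
force: [0.3, -0.6, -0.8]
width: 0.094
gripper_force: 29.4
```

```bash
python3 c.py "[.483,-.234,.191]"; python3 look.py l6 filter_centre filter
```

```text
16.05 [0.5274 0.0953 0.192 ] R
 [[ 0.9759  0.2183  0.002 ]
 [ 0.2183 -0.9759  0.0013]
 [ 0.0022 -0.0008 -1.    ]] 0.09366000293417191 29.406367549563583 [ 0.3434 -0.5592 -0.7857] [ 0.1782  0.271  -0.07    1.2276  0.0009  3.0998]
[.483,-.234,.191] ->tool [-0.1152  0.3117  0.0005]
filter_centre [([215.0, 258.1], 0.48), ([332.1, 305.9], 0.65)] [0.5291 0.0947 0.1679] 0.004836903049544385
filter [([218.2, 254.8], 0.49), ([333.4, 311.2], 0.63)] [0.5308 0.0944 0.1511] 0.004172293881695412
```

View pics/l6.png

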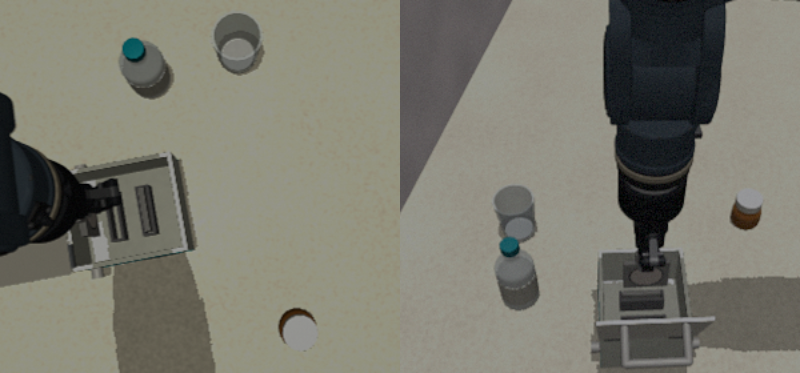

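The plate is drawn out: in the side view its window shows at (645,275), above the rim, and the blank is still in its slot. I'll carry it to the view point.

Emit:
send_rows --pt "0 0 0 -0.004 0.01 0 0" --pt "0 0 0 -0.007 0.018 0 0" --pt "0 0 0 -0.0075 0.021 0 0" --pt "0 0 0 -0.0075 0.021 0 0" --pt "0 0 0 -0.0075 0.021 0 0" --pt "0 0 0 -0.0075 0.021 0 0" --pt "0 0 0 -0.0075 0.021 0 0" --pt "0 0 0 -0.0075 0.021 0 0"

```text
clock: 17.35
eef_pos: [0.5055, -0.0697, 0.1903]
tool_rot: [0.994, 0.109, 0.0, 0.0]
force: [-0.0, 0.1, -0.0]
width: 0.089
gripper_force: 29.4
```

Emit:
send_rows --pt "0 0 0 -0.0075 0.021 0 0" --pt "0 0 0 -0.0075 0.021 0.002 0" --pt "0 0 0 -0.0075 0.021 0.003 0" --pt "0 0 0 -0.0075 0.021 0.003 0" --pt "0 0 0 -0.0075 0.021 0.002 0" --pt "0 0 0 -0.007 0.018 0 0" --pt "0 0 0 -0.005 0.014 0 0" --pt "0 0 -3.5 0 0 0 0"

```text
clock: 18.35
eef_pos: [0.4875, -0.2137, 0.1804]
tool_rot: [0.99, 0.14, 0.001, 0.0]
force: [-0.4, -1.1, 0.1]
width: 0.088
gripper_force: 29.3
```

```bash
cat > e.py <<'E'
from h import *
np.set_printoptions(precision=4,suppress=True)
f=cams.grab_frame("top"); s=cams.grab_frame("side")
for l in["filter_centre","view_point","scope","flap_handle","blank","jar"]:
    a,b=cams.place_of(l,f)[:1],cams.place_of(l,s)[:1]
    z={"filter_centre":.16,"view_point":.16}.get(l,0)
    print(l,[(d["xy"],round(d["p"],2)) for d in a],[(d["xy"],round(d["p"],2)) for d in b],[atz(c,d[0]["xy"],z)[:2] for c,d in((f,a),(s,b)) if d],*(tri(f,a[0]["xy"],s,b[0]["xy"]) if a and b else []))
cv2.imwrite("pics/l7.png",np.hstack([cv2.resize(x,(400,400)) for x in(f["frame"][160:380,350:570],s["frame"][100:300,290:490])])[:,:,::-1])
E
python3 c.py "[.483,-.234,.181]"; python3 e.py
```

```text
18.35 [ 0.4875 -0.2137  0.1804] R
 [[ 0.961   0.2766  0.0012]
 [ 0.2766 -0.961  -0.0002]
 [ 0.0011  0.0005 -1.    ]] 0.08771358942181307 29.34767772926456 [-0.4416 -1.1252  0.0588] [-0.4133  0.2715 -0.1001  1.1981  0.0003  2.448 ]
[.483,-.234,.181] ->tool [-0.0099  0.0183 -0.0006]
filter_centre [([414.6, 289.7], 0.48)] [([370.2, 197.7], 0.68)] [array([ 0.4834, -0.2132]), array([ 0.4875, -0.2051])] [ 0.4853 -0.2148  0.1512] 0.004101306001086062
view_point [] [([372.9, 190.0], 0.78)] [array([ 0.4835, -0.2315])]
scope [] [([354.7, 196.4], 0.68)] [array([ 0.5285, -0.3784])]
flap_handle [([108.2, 272.2], 0.65)] [([343.9, 373.0], 0.96)] [array([0.5047, 0.3453]), array([0.4963, 0.1381])] [0.4988 0.2362 0.2104] 0.006072058655623164
blank [([259.5, 257.9], 0.66)] [([330.0, 330.9], 0.43)] [array([0.5368, 0.055 ]), array([0.5369, 0.0485])] [0.5364 0.0535 0.0087] 7.887059456215051e-05
jar [([373.3, 343.7], 0.91)] [([406.7, 264.8], 0.78)] [array([ 0.3792, -0.1646]), array([ 0.3802, -0.1595])] [ 0.3788 -0.1652 -0.0068] 0.001017069476553456
```

View pics/l7.png

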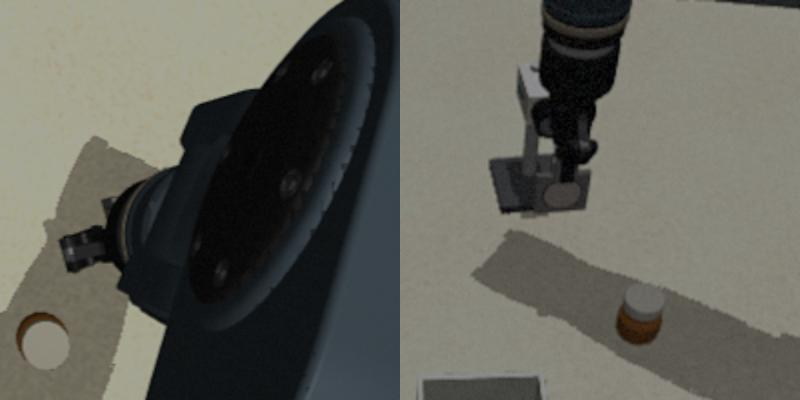

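The side view (right half) shows the plate upright in front of the lens, with its window at about (562,195) in the crop. It's about 18 mm short of the view point along the lens axis, so I'll make a final correction.

Emit:
send_rows --pt "0 0 0 -0.002 0.005 -0.001 0" --pt "0 0 0 -0.002 0.006 -0.001 0" --pt "0 0 0 -0.002 0.005 -0.001 0" --pt "0 0 0 -0.001 0.002 0 0" --pt "0 0 0 0 0 0 0" --pt "0 0 0 0 0 0 0" --pt "0 0 0 0 0 0 0" --pt "0 0 0 0 0 0 0"

```text
clock: 20.05
eef_pos: [0.4861, -0.2314, 0.1834]
tool_rot: [0.99, 0.14, 0.001, 0.0]
force: [0.1, 0.8, -0.7]
width: 0.087
gripper_force: 29.4
```

```bash
python3 c.py "[.483,-.234,.184]"; python3 e.py | head -2
```

```text
20.05 [ 0.4861 -0.2314  0.1834] R
 [[ 0.9608  0.2772  0.0011]
 [ 0.2772 -0.9608 -0.    ]
 [ 0.0011  0.0003 -1.    ]] 0.08707145775696136 29.376280606787475 [ 0.0725  0.8114 -0.6534] [-0.4445  0.2802 -0.0799  1.2097  0.0005  2.4162]
[.483,-.234,.184] ->tool [-0.0037  0.0017 -0.0006]
filter_centre [([427.2, 287.0], 0.45)] [([371.6, 191.1], 0.89)] [array([ 0.4879, -0.2326]), array([ 0.4861, -0.2273])] [ 0.4869 -0.2338  0.1542] 0.0017601577272377356
view_point [] [([374.5, 189.2], 0.76)] [array([ 0.4802, -0.2347])]
```

```bash
python3 -c "
from workcell import ctrl; print(ctrl.sign_off())"
```

```text
the job is handed in; nothing more can be done
None
```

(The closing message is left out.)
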